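# Hold the flask over the spirit burner in sprung tongs

## Robot

A 7-joint arm with a two-finger parallel gripper is mounted at the origin on the work surface. World frame = base frame: x ahead of the robot, y to its left, z up, the work surface at z = 0. Lengths are in m, angles in rad, forces in N, time in s.
With the tool pointing down it reaches from about 0.4 to 0.875 m from the base axis. Payload 6.5 kg.
Tool frame: the origin (TCP) lies between the finger pads; the fingertips stand 11 mm ahead of it and the grasp point (between the pads) lies 8 mm behind it; x points along the fingers, y is the direction in which the jaws open and shut, and the axes are right-handed (so a half turn about x gives the same grasp; the last joint's range is limited). The gripper opens to 88 mm and grips with 3 to 60 N. Pads are 18 mm wide; open, the fingers measure 123 mm over their backs; the gripper's body (75 mm by 187 mm) begins 45 mm behind the grasp point.
Start: joints at [-1.256, 0.536, -0.004, 1.538, 0.003, 1.067, -0.071], TCP at [0.242, 0.603, 0.25] pointing down, gripper open.
Joint ranges: [-2.7, 2.7], [-0.37, 2.16], [-1.27, 1.26], [0.24, 2.4], [-1.31, 4.45], [0.19, 1.91], [-2.76, 2.76]. Speed limits (rad/s): [2.39, 2.39, 3.14, 3.14, 3.14, 3.14, 3.14].

## Interface

Orientations are given as a rotation vector (axis times angle).
In Python, from bench import env, cams gives the robot as it stands.
- The arm moves only by the shell command python3 -m jog 'ROWS' [FORCE]. ROWS is JSON, a list of rows, each a list of 7 numbers: the turn, a rotation vector about the tool's x, y, z in rad, then the shift along the tool's x, y, z in m, then the opening, from 0 (shut) to 1 (fully open). A call has 1 to 20 rows; each row shifts and turns the pose as measured when the row begins, along the tool's axes as they then stand; what a row does not reach is not made up. A row lasts 1/10 s, in which the tool goes at most 50 mm and 8.59 degrees, less where a joint would pass 70% of its speed; a pose out of reach is approached as far as the arm can. A call with a gripper value outside its range is refused whole. The fingers move at their own pace and stop on an object; FORCE is the grip in N (left out, the last holds). Time passes only in rows, so rows that do not move let the fingers close. It gives the time, the measured TCP pose, the force and the opening at its end, in the units of the state.
- env.sense(): the state, without advancing time (a new reading comes with each control period).
- cams.camera(name): name is "side" or "top"; returns (picture, depth): 480x640x3 uint8, red, green, blue; 480x640 float32, m along the optical axis (not along the pixel's ray), 0 where there is no reading.
- cams.calibration(name): a dict with "fx", "fy", "cx", "cy" (pixels), "k1" (the pictures are not rectified: a ray, as slopes to the right and down, at radius r is drawn at 1 + k1 r^2 times it, then the intrinsics apply), "T" (4x4, takes a point from camera to world coordinates). Camera axes: x right, y down, z forward; pixel columns grow to the right and rows downward; lengths in m; the calibration is good to about 2 mm. A picture is of the moment at which its call begins. calibration takes no time and is no camera call.
- env.job_done(): hands the job in, once; it reports no verdict.
The state is a dict: "time_s": time; "q": joint angles; "joint_vel": joint speeds; "joint_efforts": joint torques, N m; "tool_pos": TCP position; "orientation": TCP orientation; "ft_force": force on the tool from outside, world axes, zero at the start; "torque": the same for the moment, N m; "gripper_width": opening from 0.0 (shut) to 1.0 (fully open).
Only numpy, scipy, OpenCV 4.12 (cv2) and the standard library are available. Lean on these libraries where they do the work, as an engineer would, in place of code of your own. Each camera call takes 0.05 s, during which the arm holds its last target. There are 200 camera calls.

## Task

Pick up the sprung flask tongs, put their curved jaws round the neck of the little conical flask below its rim, and squeeze them until the ring on the guide pin just shows outside the arm (24 mm between the jaws), so that the flask will hang by its rim without the glass being pinched. Then lift the flask with the tongs and hold it upright, centred about 30 mm above the wick of the spirit burner, ready for me to light it. Finish while still holding it there, the jaw gap kept steady on the ring; do not touch the flask with the fingers, and leave the burner, its cap, the matchbox and the beaker where they stand.

Things in the scene. Friction and masses are not known exactly. Their poses are not given: they have to be found in the camera images.
- tongs: Plain steel sprung-bow tongs (big tweezers), 120 g, lying on edge: two 20 mm tall arms that open and close horizontally, both symmetric about x at rest. Origin: on the underside, midway between the ridged finger plates; x to the jaws, z up. Bow 144 mm behind the origin, jaw ends 108 mm ahead. Arm A (+y) is rigid with the bow; arm B (-y) moves. z 0 to 20 mm, like all heights below, from the underside.
- tongs_plates (a point): Midway between the two flat finger plates (x -28 to +28 mm, 20 mm tall), 10 mm up: pinch them across here. 53 mm over the outer faces at rest, each leaning out 0.065 rad towards the jaws; parallel and 36 mm over the outer faces at the marked gap. The spring pushes outward here with 5 N at rest, rising evenly to 14 N at the mark.
- tongs_bow (a point): Bend axis of the spring bow, 130 mm behind the finger plates' middle, 10 mm up. Squeezed by parallel fingers, both arms close evenly about the line from the bow through the middle of the fingers; the jaw centre lies on it, 225 mm from the bow and 95 mm ahead of the plates' middle.
- ring (a point): Dark ring on the guide pin, 10 mm up. The pin crosses the tongs 50 mm ahead of the plates' middle: fixed in arm A, it passes through arm B and ends in a button, the stop at rest (33 mm out to -y). At rest the ring is between the arms; it just emerges from arm B's outer face when the jaws are 24 mm apart, the marked gap.
- tongs_arm (a joint): Closing angle of arm B relative to arm A about the bow, in rad: 0 at rest (53 mm between the jaws' inner faces), 0.130 at the ring mark (24 mm), 0.148 at 20 mm, 0.19 at its end. 1 mm of jaw gap is 0.0044 rad; 1 mm of width at the middle of the finger plates (130 mm from the bow) is 0.0077 rad.
- jaw_a (a point): Middle of the inner face of arm A's jaw. Its distance from jaw_b is the jaw gap, 53 mm at rest. Each jaw is 8 mm tall with its middle 10 mm up, 3 mm thick, curved to a 12 mm inner radius about the jaw centre; its ends reach 10 mm ahead of and behind the centre and 4 mm further in than its middle.
- jaw_b (a point): Middle of the inner face of arm B's jaw, 10 mm up.
- flask: Small narrow-necked conical glass flask standing on the table, 90 mm high, about 45 g, empty. Origin: centre of its underside; z up. Base 51 mm across (widest, z 0 to 9 mm), tapering to the neck, 20 mm across from z = 53 to 85 mm; above it the beaded rim, 32 mm across, z 85 to 90 mm, by which it hangs on the jaws.
- flask_neck (a point): On the flask's axis, in the middle of the neck, 70 mm above its underside.
- burner: Glass spirit burner, 72 mm across, about 220 g, brass collar on top, standing unlit on the table. Origin: centre of its underside.
- wick (a point): Top of the burner's wick, on its axis, 80 mm above the table: the highest point of the burner.
- matchbox: Matchbox, 53 x 36 x 15 mm, to be left alone. Origin: centre of its underside.
- cap: The burner's white ceramic cap, 26 mm across, 29 mm high, to be left alone. Origin: centre of its underside.
- beaker: Small empty glass beaker, 50 mm across, 66 mm high, to be left alone. Origin: centre of its underside.
Mind the look-alikes: they are no part of the job. Leave any orange or pink look-alike of the burner alone.

How it is judged:
On the way, in this order (a step that is already met when the one before it is completed fails the run):
1. the tongs are picked up in the fingers, clear of the table (height (world z) of tongs above 0.03 m and contact force between the fingers and tongs above 1 N), for 0.2 s.
2. the jaws are round the flask's neck below the rim, closed to the marked gap (22 to 26 mm), while the flask still stands (distance between jaw_a and jaw_b between 0.022 and 0.026 m and horizontal distance between flask_neck and jaw_a below 0.019 m and horizontal distance between flask_neck and jaw_b below 0.019 m and z of jaw_a in the frame of flask between 0.045 and 0.085 m and height (world z) of flask below 0.005 m and angle between flask's own z axis and vertical below 0.15 rad), for 0.3 s.
At the end, for the whole second after the job is handed in: The flask hangs by its rim in the jaws of the tongs, carried by nothing else, at rest and upright within 15 degrees, its underside 15 to 55 mm above the wick and centred over it within 15 mm; the tongs are squeezed in the fingers to a jaw gap of 22 to 26 mm and the gap does not change (distance between jaw_a and jaw_b between 0.022 and 0.026 m and velocity of joint tongs_arm between -0.05 and 0.05 rad/s and contact force between the fingers and tongs above 2 N and contact force between tongs and flask above 0.1 N and contact force between each of the arm, burner and flask below 0.05 N and contact force between burner and tongs below 0.05 N and horizontal distance between flask_neck and jaw_a below 0.019 m and horizontal distance between flask_neck and jaw_b below 0.019 m and angle between flask's own z axis and vertical below 0.26 rad and linear speed of flask below 0.03 m/s and angular speed of flask below 0.5 rad/s and horizontal distance between flask and wick below 0.015 m and height (world z) of flask between 0.095 and 0.135 m and angle between burner's own z axis and vertical below 0.1 rad); the arm keeps its last pose, push and grip.
It fails at once if the flask is touched by the fingers, gripper or arm (contact force between any of the arm, the fingers and flask above 0.5 N).
It fails at once if the glass is pinched or knocked by the tongs (over 8 N) (contact force between tongs and flask above 8 N).
It fails at once if the flask is tipped over (angle between flask's own z axis and vertical above 0.7 rad).
It fails at once if the burner is pushed away or tipped (distance of burner from where it was at the start of the episode above 0.015 m or angle between burner's own z axis and vertical above 0.2 rad).
It fails at once if the cap, matchbox or beaker is disturbed (distance of any of cap, matchbox, beaker from where it was at the start of the episode above 0.015 m).
It also fails if it takes over 64 s, if anything falls off the work surface, if the arm or the gripper's body presses on something with over 40 N, if the wrist force passes 120 N, or if a joint passes its speed limit or range.

## Working session

There is one attempt and no reset: what is moved stays moved. The work goes in short steps, Python scripts to look and compute and a shell command to move; the robot and the scene stay as the last step left them, time stands still between calls to the robot, and variables do not carry over. Pictures are saved under pics/ and viewed, about 8 in all and at most 12, crops included, and the job is handed in when it is done.

```bash
ls; mkdir -p pics; cat > h.py <<'E'
import numpy as np, cv2
from bench import env, cams
def grab(n,save=None):
    p,d=cams.camera(n)
    np.savez('/tmp/%s.npz'%n,p=p,d=d)
    if save: cv2.imwrite('pics/'+save,p[:,:,::-1])
    return p,d
def ray(n,u,v):
    c=cams.calibration(n); K=np.array([[c['fx'],0,c['cx']],[0,c['fy'],c['cy']],[0,0,1.]])
    s=cv2.undistortPoints(np.array([[[u,v]]],float),K,np.array([c['k1'],0,0,0.]))[0,0]
    T=np.array(c['T']); return T[:3,3],T[:3,:3]@np.array([s[0],s[1],1.])
def onplane(n,u,v,z):
    o,d=ray(n,u,v); return o+d*(z-o[2])/d[2]
def proj(n,P):
    c=cams.calibration(n); T=np.array(c['T']); q=T[:3,:3].T@(np.array(P)-T[:3,3]); s=q[:2]/q[2]
    s=s*(1+c['k1']*(s@s)); return np.array([c['fx']*s[0]+c['cx'],c['fy']*s[1]+c['cy']])
def cloud(n,d):
    c=cams.calibration(n); K=np.array([[c['fx'],0,c['cx']],[0,c['fy'],c['cy']],[0,0,1.]])
    v,u=np.mgrid[:480,:640]; s=cv2.undistortPoints(np.stack([u,v],-1).reshape(-1,1,2).astype(float),K,np.array([c['k1'],0,0,0.])).reshape(480,640,2)
    P=np.dstack([s*d[...,None],d]); T=np.array(c['T']); return P@T[:3,:3].T+T[:3,3]
E
python3 - <<'E'
from h import *
for n in('top','side'): grab(n,n+'1.png'); c=cams.calibration(n); print(n,c)
print(env.sense())
E
```

```text
pics
top {'fx': 478.49596990252, 'fy': 478.49596990252, 'cx': 318.810009003817, 'cy': 238.48270349828323, 'k1': -0.006341260827225601, 'T': array([[-0.00830902, -0.99106996,  0.13308378,  0.4318726 ],
       [-0.99995071,  0.00895831,  0.00428085,  0.05979282],
       [-0.00543482, -0.13304166, -0.99109555,  1.04330274],
       [ 0.        ,  0.        ,  0.        ,  1.        ]])}
side {'fx': 565.5302534971366, 'fy': 565.5302534971366, 'cx': 317.0081557986954, 'cy': 239.61379259868977, 'k1': -0.13904632297368563, 'T': array([[ 0.81745591, -0.44718663,  0.36302887,  0.21653975],
       [-0.57588755, -0.64649546,  0.50039699, -0.46289601],
       [ 0.01092568, -0.61811628, -0.78601074,  0.8352911 ],
       [ 0.        ,  0.        ,  0.        ,  1.        ]])}
{'time_s': 0.1, 'q': array([-1.25621235,  0.53706221, -0.00444284,  1.5387611 ,  0.00258742,
        1.06732445, -0.07120549]), 'joint_vel': array([ 0.00148544, -0.00292676, -0.00077517, -0.00337648, -0.00227531,
       -0.00025628,  0.00015192]), 'joint_efforts': array([ 1.80827479e-03, -5.72076702e+01,  9.93456244e-01, -2.52229464e+01,
       -5.61798492e-02,  1.35313289e-02,  5.04680611e-05]), 'tool_pos': array([0.2413764 , 0.60293959, 0.24895007]), 'orientation': array([ 0.29748452,  1.55027326, -0.2999114 ]), 'ft_force': array([ 0.4807423 , -0.30282451, -0.08342695]), 'torque': array([ 3.82360695e-06, -3.59704670e-02,  4.93897905e-02]), 'gripper_width': 1.002810670743765}
```

View pics/top1.png

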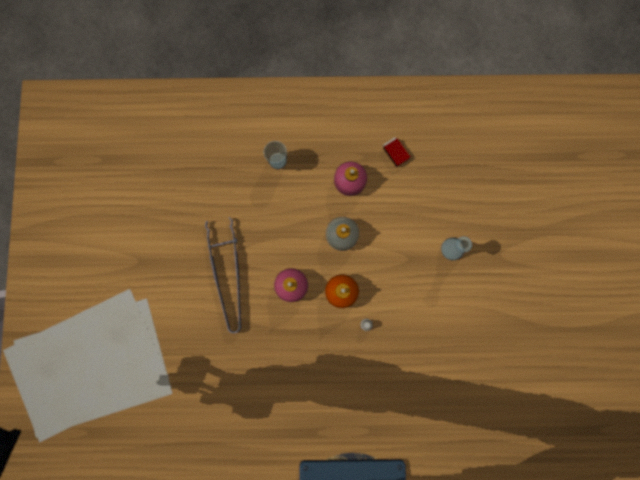

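View pics/side1.png

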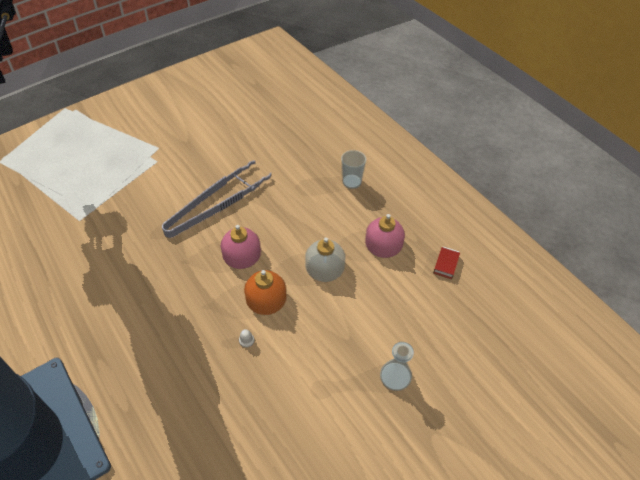

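The top view shows the tongs with the bow at (233,330) and the jaws at (208–234,222). It also shows the clear burner at (342,233), the flask base at (453,249) with its rim at (465,243), the beaker at (276,155), the cap at (367,325) and the matchbox at (397,152). The side view agrees: flask rim at (402,351), wick at (326,238), bow at (168,232).

```bash
python3 - <<'E'
from h import *
np.set_printoptions(precision=4,suppress=True)
def tri(a,b):
    o1,d1=ray('top',*a);o2,d2=ray('side',*b)
    s=np.linalg.lstsq(np.c_[d1,-d2],o2-o1,rcond=None)[0]; p,q=o1+s[0]*d1,o2+s[1]*d2
    return (p+q)/2,np.linalg.norm(p-q)
print('rim',tri((465,243),(402,351)),onplane('top',465,243,.088),onplane('side',402,351,.088))
print('flask base', onplane('top',452,250,.01),onplane('side',397,376,.005))
print('wick',tri((344,230),(326,238)),onplane('top',344,230,.08),onplane('side',326,238,.08))
for nm,u,v in(('pink1',353,173),('pink2',291,284),('orange',343,290)): print(nm,onplane('top',u,v,.075))
print('cap',onplane('top',367,325,.03),'beaker',onplane('top',277,160,.0),'mb',onplane('top',398,152,.015))
print('bow',onplane('top',233,332,.02),onplane('side',168,232,.02))
for w,z in(('top',.02),): print('jaws',onplane('top',208,223,z),onplane('top',234,220,z))
for n,bx in(('top',(180,200,80,150)),('side',(150,150,130,95))):
    p=np.load('/tmp/%s.npz'%n)['p']; x,y,w,h=bx
    cv2.imwrite('pics/c_%s.png'%n,cv2.resize(p[y:y+h,x:x+w,::-1],None,fx=4 if n=='top' else 5,fy=4 if n=='top' else 5,interpolation=cv2.INTER_CUBIC))
t=cv2.imread('pics/c_top.png');s=cv2.imread('pics/c_side.png')
f=cv2.resize(np.load('/tmp/top.npz')['p'][225:275,430:480,::-1],None,fx=6,fy=6,interpolation=cv2.INTER_CUBIC)
H=np.zeros((600,760,3),np.uint8);H[:600,:320]=t;H[:300,330:630]=f;cv2.imwrite('pics/crop1.png',H)
E
```

```text
rim (array([ 0.5467, -0.229 ,  0.0874]), np.float64(0.00393185152310104)) [ 0.5483 -0.2298  0.088 ] [ 0.5445 -0.2284  0.088 ]
flask base [ 0.5428 -0.2245  0.01  ] [ 0.5458 -0.2317  0.005 ]
wick (array([0.5789, 0.0122, 0.0804]), np.float64(0.001800491133904713)) [0.5782 0.0125 0.08  ] [0.58   0.0121 0.08  ]
pink1 [ 0.6986 -0.0083  0.075 ]
pink2 [0.4698 0.1208 0.075 ]
orange [0.4569 0.0162 0.075 ]
cap [ 0.385  -0.0348  0.03  ] beaker [0.7511 0.1569 0.    ] mb [ 0.7622 -0.1133  0.015 ]
bow [0.3722 0.2465 0.02  ] [0.3749 0.2291 0.02  ]
jaws [0.6054 0.3045 0.02  ] [0.6114 0.248  0.02  ]
```

View pics/crop1.png

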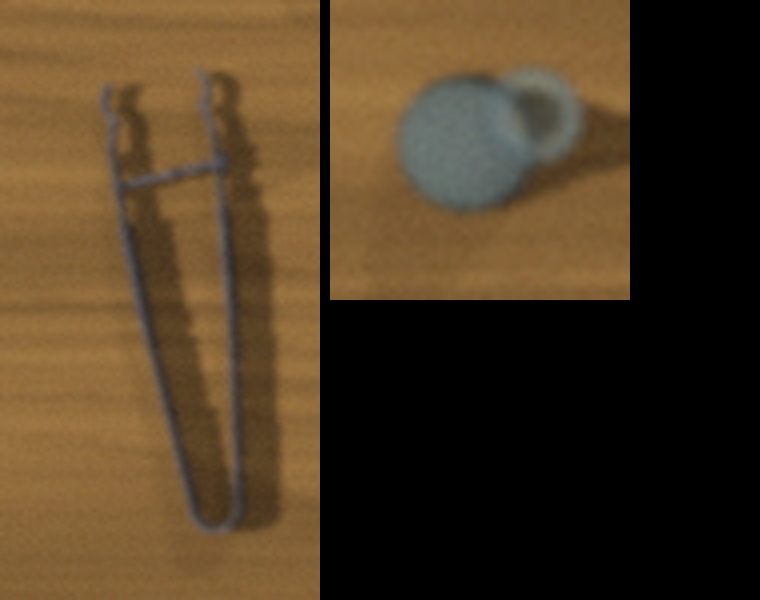

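```bash
cat >> h.py <<'E'
from scipy.spatial.transform import Rotation as R
def plan(target,yaw):
    """turn (tool rotvec) so tool x is down and y is across a tongs axis at yaw; shift in tool axes after / before the turn"""
    s=env.sense(); Rc=R.from_rotvec(s['orientation']); p=s['tool_pos']
    best=None
    for sg in(1,-1):
        x=np.array([0,0,-1.]); y=sg*np.array([-np.sin(yaw),np.cos(yaw),0]); 
        Rt=R.from_matrix(np.c_[x,y,np.cross(x,y)]); r=(Rc.inv()*Rt).as_rotvec()
        if best is None or np.linalg.norm(r)<np.linalg.norm(best[0]): best=(r,Rt)
    r,Rt=best; d=np.array(target)-p
    print('t',s['time_s'],'pos',p.round(4),'ft',s['ft_force'].round(2),'gw',round(s['gripper_width'],4),'q',s['q'].round(2))
    print('toolaxes',Rc.as_matrix().round(3).tolist()); print('turn',r.round(4),'world d',d.round(4),'shift before turn',Rc.inv().apply(d).round(4),'after',Rt.inv().apply(d).round(4))
E
python3 - <<'E'
from h import *
print(onplane('top',206.75,222,.014),onplane('top',230.75,217.5,.014),onplane('top',233.75,332.5,.02))
plan([.509,.266,.15],.143)
E
```

```text
[0.6086211  0.30868405 0.014     ] [0.61810519 0.25634995 0.014     ] [0.37120057 0.24494086 0.02      ]
t 0.1 pos [0.2414 0.6029 0.249 ] ft [ 0.48 -0.3  -0.08] gw 1.0028 q [-1.26  0.54 -0.    1.54  0.    1.07 -0.07]
toolaxes [[-0.0, 0.372, 0.928], [-0.001, 0.928, -0.372], [-1.0, -0.002, 0.0]]
turn [-5.237e-01 -3.000e-04  1.500e-03] world d [ 0.2676 -0.3369 -0.099 ] shift before turn [ 0.0993 -0.2132  0.3737] after [ 0.099  -0.3716  0.2169]
```

```bash
python3 -m jog '[[-0.09,0,0,0,0,0,1],[-0.09,0,0,0,0,0,1],[-0.09,0,0,0,0,0,1],[-0.09,0,0,0,0,0,1],[-0.09,0,0,0,0,0,1],[-0.09,0,0,0,0,0,1],[0,0,0,0.007,-0.027,0.016,1],[0,0,0,0.007,-0.027,0.016,1],[0,0,0,0.007,-0.027,0.016,1],[0,0,0,0.007,-0.027,0.016,1],[0,0,0,0.007,-0.027,0.016,1],[0,0,0,0.007,-0.027,0.016,1],[0,0,0,0.007,-0.027,0.016,1],[0,0,0,0.007,-0.027,0.016,1],[0,0,0,0.007,-0.027,0.016,1],[0,0,0,0.007,-0.027,0.016,1],[0,0,0,0.007,-0.027,0.016,1],[0,0,0,0.007,-0.027,0.016,1],[0,0,0,0,0,0,1],[0,0,0,0,0,0,1]]'
python3 - <<'E'
from h import *
plan([.5096,.2664,.10],.154)
grab('side','side2.png')
p=np.load('/tmp/side.npz')['p'];cv2.imwrite('pics/s2c.png',cv2.resize(p[80:280,100:340,::-1],None,fx=3,fy=3))
E
```

```text
time_s: 2.1
tool_pos: [0.4937, 0.3033, 0.1539]
orientation: [-0.156, 1.577, 0.136]
ft_force: [-0.0, 0.8, -1.4]
gripper_width: 1.0
t 2.1 pos [0.4937 0.3033 0.1539] ft [-0.03  0.79 -1.4 ] gw 1.0 q [-0.58  0.55 -0.07  1.79  0.05  0.82  1.08]
toolaxes [[-0.01, -0.184, 0.983], [-0.014, 0.983, 0.184], [-1.0, -0.012, -0.013]]
turn [ 0.0313 -0.0124  0.0117] world d [ 0.0159 -0.0369 -0.0539] shift before turn [ 0.0542 -0.0385  0.0096] after [ 0.0539 -0.0389  0.0101]
```

```bash
python3 -m jog '[[0.016,-0.006,0.006,0.012,-0.01,0.0025,1],[0.016,-0.006,0.006,0.012,-0.01,0.0025,1],[0,0,0,0.012,-0.01,0.0025,1],[0,0,0,0.012,-0.01,0.0025,1],[0,0,0,0.012,0,0,1],[0,0,0,0.012,0,0,1],[0,0,0,0,0,0,1]]'
python3 - <<'E'
from h import *
plan([.5096,.2664,.014],.154)
grab('side','side2.png')
p=np.load('/tmp/side.npz')['p'];cv2.imwrite('pics/s2c.png',cv2.resize(p[80:280,100:340,::-1],None,fx=3,fy=3))
E
```

```text
time_s: 2.85
tool_pos: [0.5074, 0.2703, 0.0786]
orientation: [-0.125, 1.567, 0.131]
ft_force: [-0.2, -0.5, 0.3]
gripper_width: 0.998
t 2.85 pos [0.5074 0.2703 0.0786] ft [-0.22 -0.46  0.33] gw 0.9979 q [-0.52  0.65 -0.06  1.84  0.05  0.65  1.12]
toolaxes [[-0.001, -0.162, 0.987], [0.004, 0.987, 0.162], [-1.0, 0.004, -0.0]]
turn [ 0.0087 -0.0001 -0.0038] world d [ 0.0022 -0.0039 -0.0646] shift before turn [ 0.0646 -0.0045  0.0015] after [ 0.0646 -0.0042  0.0015]
```

View pics/s2c.png

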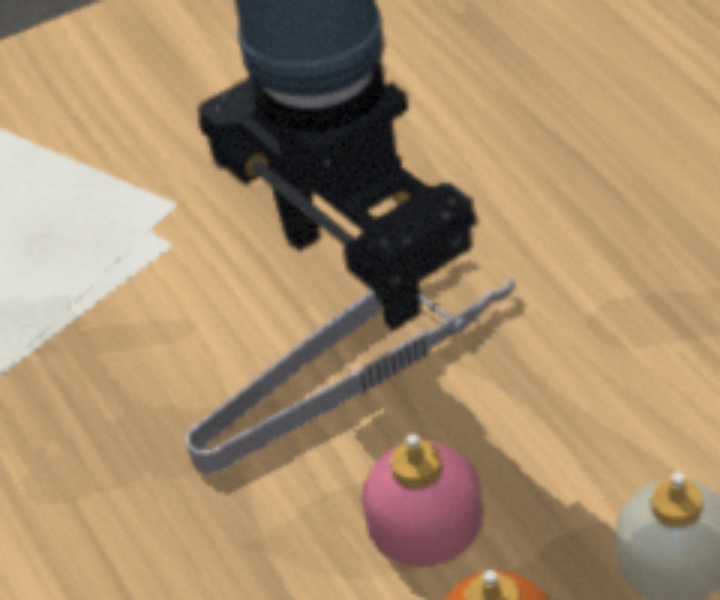

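The crop shows the open fingers above the tongs. Arm B's ridged plate is centred at about crop (394,368), which is full-frame (231,203), and the pink burner is clear of the gripper body.

```bash
python3 - <<'E'
from h import *
q=onplane('side',100+394/3,80+368/3,.01); print(q)
yaw=.154; print('origin from plate', q[:2]+26.5e-3*np.array([-np.sin(yaw),np.cos(yaw)]))
E
```

```text
[0.51262094 0.23341923 0.01      ]
origin from plate [0.50855605 0.25960562]
```

```bash
python3 -m jog '[[0.008,0,0,0.012,-0.004,0,1],[0,0,0,0.012,-0.004,0,1],[0,0,0,0.012,0,0,1],[0,0,0,0.012,0,0,1],[0,0,0,0.010,0,0,1],[0,0,0,0.005,0,0,1],[0,0,0,0,0,0,1]]' 30
python3 - <<'E'
from h import *
plan([.509,.263,.014],.154)
E
```

```text
time_s: 3.6
tool_pos: [0.5099, 0.2641, 0.0117]
orientation: [-0.118, 1.565, 0.126]
ft_force: [-1.7, -1.3, 13.2]
gripper_width: 1.001
t 3.6 pos [0.5099 0.2641 0.0117] ft [-1.7  -1.27 13.18] gw 1.0013 q [-0.52  0.76 -0.05  1.85  0.06  0.53  1.12]
toolaxes [[0.002, -0.155, 0.988], [0.006, 0.988, 0.155], [-1.0, 0.005, 0.003]]
turn [ 0.0015  0.0026 -0.0054] world d [-0.0009 -0.0011  0.0023] shift before turn [-0.0023 -0.0009 -0.0011] after [-0.0023 -0.0009 -0.0011]
```

```bash
python3 -m jog '[[0,0,0,-0.003,-0.001,0,0.8],[0,0,0,0,0,0,0.7],[0,0,0,0,0,0,0.6],[0,0,0,0,0,0,0.53],[0,0,0,0,0,0,0.53],[0,0,0,0,0,0,0.53],[0,0,0,0,0,0,0.53],[0,0,0,0,0,0,0.53]]' 30
python3 - <<'E'
from h import *
plan([.509,.263,.1],.154)
E
```

```text
time_s: 4.4
tool_pos: [0.5103, 0.2639, 0.0145]
orientation: [-0.118, 1.564, 0.128]
ft_force: [-0.4, 0.3, 0.7]
gripper_width: 0.531
t 4.4 pos [0.5103 0.2639 0.0145] ft [-0.36  0.27  0.69] gw 0.5306 q [-0.52  0.75 -0.05  1.85  0.06  0.53  1.12]
toolaxes [[0.002, -0.156, 0.988], [0.007, 0.988, 0.156], [-1.0, 0.006, 0.003]]
turn [ 0.0022  0.0035 -0.0062] world d [-0.0013 -0.0009  0.0855] shift before turn [-0.0855 -0.0002 -0.0012] after [-0.0855 -0.0007 -0.0014]
```

```bash
python3 -m jog '[[0,0,0,-0.005,0,0,0.53],[0,0,0,-0.015,0,0,0.53],[0,0,0,-0.02,0,0,0.53],[0,0,0,-0.02,0,0,0.53],[0,0,0,-0.02,0,0,0.53],[0,0,0,-0.02,0,0,0.53],[0,0,0,-0.02,0,0,0.53],[0,0,0,-0.02,0,0,0.53],[0,0,0,-0.02,0,0,0.53],[0,0,0,0,0,0,0.53],[0,0,0,0,0,0,0.53],[0,0,0,0,0,0,0.53]]'
python3 - <<'E'
from h import *
plan([.45,-.18,.2],-.4)
p,d=grab('side');t,e=grab('top')
H=np.zeros((600,800,3),np.uint8)
H[:480,:480]=cv2.resize(p[50:290,130:370,::-1],(480,480));H[:600,490:790]=cv2.resize(t[180:380,170:270,::-1],(300,600));cv2.imwrite('pics/l1.png',H)
E
```

```text
time_s: 5.6
tool_pos: [0.5089, 0.2612, 0.189]
orientation: [-0.116, 1.562, 0.127]
ft_force: [0.7, 0.2, -0.9]
gripper_width: 0.527
t 5.6 pos [0.5089 0.2612 0.189 ] ft [ 0.74  0.22 -0.9 ] gw 0.5271 q [-0.5   0.48 -0.06  1.81  0.03  0.85  1.14]
toolaxes [[0.005, -0.155, 0.988], [0.007, 0.988, 0.154], [-1.0, 0.006, 0.006]]
turn [ 0.5551  0.0038 -0.0077] world d [-0.0589 -0.4412  0.011 ] shift before turn [-0.0144 -0.4267 -0.1263] after [-0.011  -0.4293  0.1176]
```

View pics/l1.png

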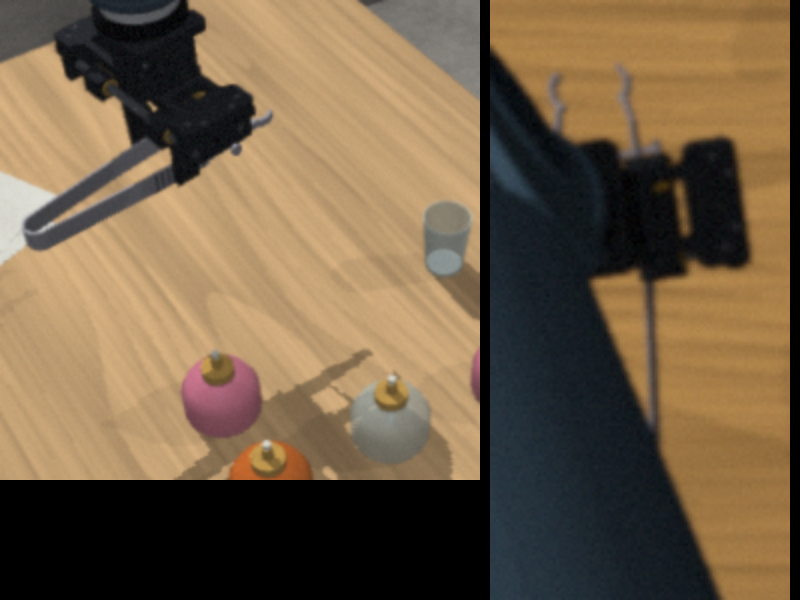

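```bash
python3 - <<'E'
from h import *
s=env.sense(); p=s['tool_pos']; Rm=R.from_rotvec(s['orientation']).as_matrix()
def tool(q): return (Rm.T@(q-p)).round(4)
# intersect ray with tool plane y=const
def hit(n,u,v,yc):
    o,d=ray(n,u,v); o=Rm.T@(o-p); d=Rm.T@d; return (o+d*(yc-o[1])/d[1]).round(4)
print('bow back mid (y=0)',hit('side',130+38/2,50+233/2,0))
print('tip B (y=-.024)',hit('side',130+269/2,50+116/2,-.024),'button',hit('side',130+237/2,50+150/2,-.031))
for z in(.18,.195): print(tool(onplane('top',170+65/3,180+75/3,z)),tool(onplane('top',170+130/3,180+68/3,z)))
E
```

```text
bow back mid (y=0) [ 0.0092  0.     -0.1312]
tip B (y=-.024) [ 0.0044 -0.024   0.1025] button [ 0.014  -0.031   0.0582]
[0.009  0.0196 0.1079] [ 0.0088 -0.0204  0.1057]
[-0.006   0.0161  0.1042] [-0.0062 -0.0232  0.102 ]
```

```bash
python3 -m jog '[[0.06,0,0,0,0,0,0.53],[0.08,0,0,0,0,0,0.53],[0.08,0,0,0,0,0,0.53],[0.08,0,0,0,0,0,0.53],[0.08,0,0,0,0,0,0.53],[0.08,0,0,0,0,0,0.53],[0.06,0,0,0,-0.015,0.003,0.53],[0,0,0,0,-0.03,0.006,0.53],[0,0,0,0,-0.03,0.006,0.53],[0,0,0,0,-0.03,0.006,0.53],[0,0,0,0,-0.03,0.006,0.53],[0,0,0,0,-0.03,0.006,0.53],[0,0,0,0,-0.03,0.006,0.53],[0,0,0,0,-0.03,0.006,0.53],[0,0,0,0,-0.03,0.006,0.53],[0,0,0,0,-0.03,0.006,0.53],[0,0,0,0,-0.03,0.006,0.53],[0,0,0,0,-0.03,0.006,0.53],[0,0,0,0,-0.015,0.003,0.53],[0,0,0,0,0,0,0.53]]'
python3 - <<'E'
from h import *
plan([.4134,-.173,.0785],-.4)
E
```

```text
time_s: 7.7
tool_pos: [0.4282, -0.1146, 0.1725]
orientation: [0.295, 1.574, -0.308]
ft_force: [-0.4, 0.5, -0.8]
gripper_width: 0.531
t 7.7 pos [ 0.4282 -0.1146  0.1725] ft [-0.38  0.54 -0.82] gw 0.5311 q [ 0.01  0.32  0.17  2.12 -0.07  0.73  1.41]
toolaxes [[-0.025, 0.373, 0.927], [-0.003, 0.928, -0.373], [-1.0, -0.013, -0.022]]
turn [ 0.0173 -0.0222  0.0129] world d [-0.0148 -0.0584 -0.094 ] shift before turn [ 0.0946 -0.0585  0.0102] after [ 0.094  -0.0595  0.0091]
```

```bash
python3 -m jog '[[0.005,-0.007,0.004,0,-0.015,0.003,0.53],[0.006,-0.008,0.004,0,-0.018,0.003,0.53],[0.006,-0.007,0.004,0,-0.018,0.002,0.53],[0,0,0,0.01,-0.008,0,0.53],[0,0,0,0.02,0,0,0.53],[0,0,0,0.02,0,0,0.53],[0,0,0,0.02,0,0,0.53],[0,0,0,0.015,0,0,0.53],[0,0,0,0.01,0,0,0.53],[0,0,0,0,0,0,0.53],[0,0,0,0,0,0,0.53]]'
python3 - <<'E'
from h import *
plan([.4134,-.173,.0785],-.4)
p,d=grab('side');t,e=grab('top')
H=np.zeros((600,800,3),np.uint8)
H[:600,:440]=cv2.resize(p[270:470,290:440][:,:147,::-1],(440,600));H[:450,450:800]=cv2.resize(t[200:335,400:505,::-1],(350,450));cv2.imwrite('pics/l2.png',H)
E
```

```text
time_s: 8.8
tool_pos: [0.4137, -0.1616, 0.0676]
orientation: [0.308, 1.557, -0.301]
ft_force: [0.4, -0.9, -0.4]
gripper_width: 0.531
t 8.8 pos [ 0.4137 -0.1616  0.0676] ft [ 0.45 -0.86 -0.36] gw 0.5314 q [ 0.16  0.52  0.13  2.18 -0.16  0.46  1.61]
toolaxes [[-0.007, 0.378, 0.926], [0.006, 0.926, -0.378], [-1.0, 0.003, -0.009]]
turn [ 0.0123 -0.0087 -0.0031] world d [-0.0003 -0.0114  0.0109] shift before turn [-0.011  -0.0106  0.0039] after [-0.0109 -0.0106  0.0041]
```

View pics/l2.png

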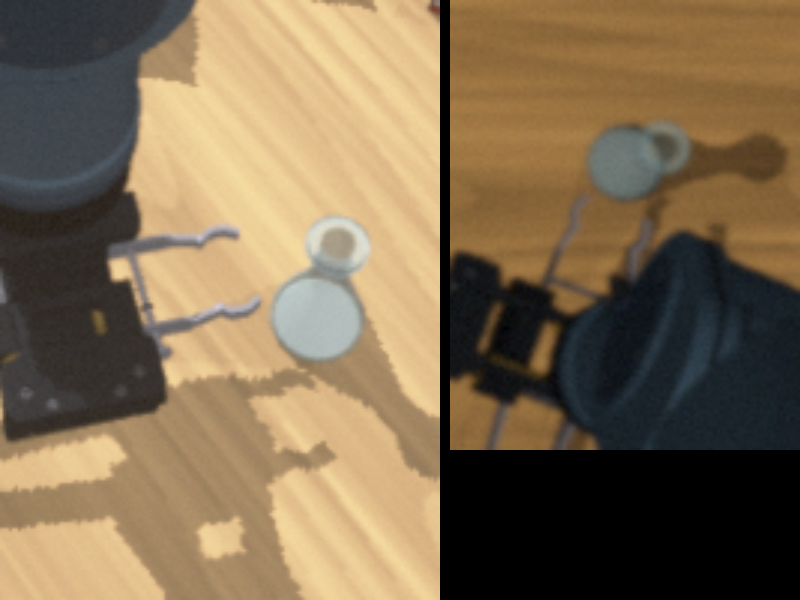

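```bash
python3 - <<'E'
from h import *
s=env.sense(); p=s['tool_pos']; Rm=R.from_rotvec(s['orientation']).as_matrix()
def tri(a,b):
    o1,d1=ray('top',400+(a[0]-450)/3.333,200+a[1]/3.333);o2,d2=ray('side',290+b[0]/2.993,270+b[1]/3)
    k=np.linalg.lstsq(np.c_[d1,-d2],o2-o1,rcond=None)[0]; P,Q=o1+k[0]*d1,o2+k[1]*d2
    m=(P+Q)/2; return m.round(4),'tool',(Rm.T@(m-p)).round(4),np.linalg.norm(P-Q).round(4)
print('A',tri((586,198),(238,233)));print('B',tri((649,222),(258,300)));print('rim',tri((667,148),(338,245)))
print('button-side', )
E
```

```text
A (array([ 0.5186, -0.1868,  0.0614]), 'tool', array([0.0059, 0.0166, 0.1062]), np.float64(0.0012))
B (array([ 0.5026, -0.2233,  0.0659]), 'tool', array([ 0.0013, -0.0233,  0.1052]), np.float64(0.0001))
rim (array([ 0.5454, -0.2299,  0.0874]), 'tool', array([-0.0204, -0.0132,  0.1472]), np.float64(0.0004))
button-side
```

The crop shows both jaw tips short of the flask. In the side half they are at (238,233) and (258,300), with the rim at (338,245); in the top half the rim is at (667,148). I need about 10 mm up, 10 mm toward -y, then 51 mm forward.

```bash
python3 -m jog '[[0,-0.004,0,-0.005,-0.005,0,0.53],[0,-0.004,0,-0.005,-0.005,0,0.53],[0,0,0,0,0,0,0.53],[0,0,0,0,0,0,0.53]]'
python3 - <<'E'
from h import *
plan([.5454,-.2299,.0774],-.388)
E
```

```text
time_s: 9.3
tool_pos: [0.4112, -0.173, 0.081]
orientation: [0.307, 1.543, -0.303]
ft_force: [0.3, -0.3, -1.1]
gripper_width: 0.531
t 9.3 pos [ 0.4112 -0.173   0.081 ] ft [ 0.33 -0.31 -1.07] gw 0.5313 q [ 0.18  0.49  0.14  2.18 -0.15  0.47  1.62]
toolaxes [[0.006, 0.379, 0.925], [0.001, 0.925, -0.379], [-1.0, 0.003, 0.006]]
turn [-0.0009  0.0055 -0.0034] world d [ 0.1342 -0.0569 -0.0036] shift before turn [ 0.0044 -0.0018  0.1457] after [ 0.0036 -0.0019  0.1458]
```

```bash
python3 -m jog '[[0,0.003,0,0.002,0.001,0.004,0.53],[0,0,0,0.001,0,0.006,0.53],[0,0,0,0,0,0.006,0.53],[0,0,0,0,0,0.006,0.53],[0,0,0,0,0,0.006,0.53],[0,0,0,0,0,0.006,0.53],[0,0,0,0,0,0.006,0.53],[0,0,0,0,0,0.005,0.53],[0,0,0,0,0,0.002,0.53],[0,0,0,0,0,0,0.53]]'
python3 - <<'E'
from h import *
plan([.5454,-.2299,.0774],-.388)
E
```

```text
time_s: 10.3
tool_pos: [0.46, -0.1914, 0.0776]
orientation: [0.307, 1.546, -0.302]
ft_force: [0.8, 0.7, -0.8]
gripper_width: 0.531
t 10.3 pos [ 0.46   -0.1914  0.0776] ft [ 0.83  0.68 -0.77] gw 0.5314 q [ 0.19  0.56  0.14  2.05 -0.15  0.54  1.63]
toolaxes [[0.004, 0.379, 0.925], [0.002, 0.925, -0.379], [-1.0, 0.004, 0.003]]
turn [-0.0005  0.0029 -0.0036] world d [ 0.0854 -0.0385 -0.0002] shift before turn [ 0.0005 -0.0033  0.0936] after [ 0.0002 -0.0033  0.0936]
```

```bash
python3 - <<'E'
from h import *
p,d=grab('side');t,e=grab('top')
H=np.zeros((600,800,3),np.uint8)
H[:600,:440]=cv2.resize(p[300:420,342:430,::-1],(440,600),interpolation=cv2.INTER_CUBIC);H[:480,450:798]=cv2.resize(t[215:295,425:483,::-1],(348,480),interpolation=cv2.INTER_CUBIC);cv2.imwrite('pics/l3.png',H)
E
```

```text
(no output)
```

View pics/l3.png

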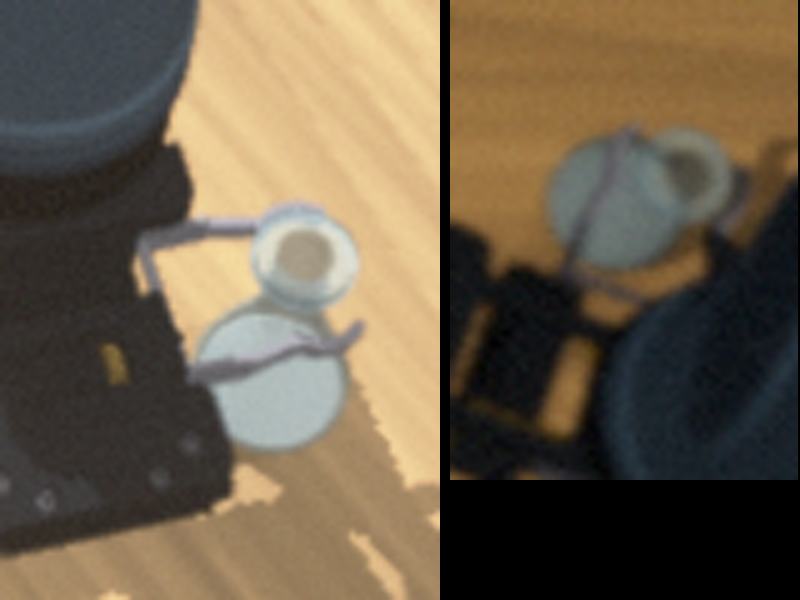

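Both jaws straddle the neck below the rim. In the side half, arm B passes in front of the neck at (300,350) and arm A behind it at (230,230). In the top half the jaw centre is about (674,180) against the neck at (678,175), so within 2 mm. I'll close slowly to the mark.

```bash
python3 -m jog '[[0,0,0,0,0,0,0.515],[0,0,0,0,0,0,0.5],[0,0,0,0,0,0,0.485],[0,0,0,0,0,0,0.47],[0,0,0,0,0,0,0.455],[0,0,0,0,0,0,0.445],[0,0,0,0,0,0,0.435],[0,0,0,0,0,0,0.425],[0,0,0,0,0,0,0.417],[0,0,0,0,0,0,0.409],[0,0,0,0,0,0,0.409],[0,0,0,0,0,0,0.409],[0,0,0,0,0,0,0.409],[0,0,0,0,0,0,0.409],[0,0,0,0,0,0,0.409],[0,0,0,0,0,0,0.409]]'
python3 - <<'E'
from h import *
plan([.5454,-.2299,.0774],-.388)
p,d=grab('side');t,e=grab('top')
H=np.zeros((600,800,3),np.uint8)
H[:600,:440]=cv2.resize(p[300:420,342:430,::-1],(440,600),interpolation=cv2.INTER_CUBIC);H[:480,450:798]=cv2.resize(t[215:295,425:483,::-1],(348,480),interpolation=cv2.INTER_CUBIC);cv2.imwrite('pics/l4.png',H)
E
```

```text
time_s: 12.0
tool_pos: [0.4587, -0.1909, 0.0776]
orientation: [0.307, 1.547, -0.302]
ft_force: [0.2, 0.4, -0.4]
gripper_width: 0.412
t 12.0 pos [ 0.4587 -0.1909  0.0776] ft [ 0.16  0.41 -0.42] gw 0.4125 q [ 0.19  0.56  0.14  2.06 -0.15  0.54  1.63]
toolaxes [[0.003, 0.379, 0.925], [0.003, 0.925, -0.379], [-1.0, 0.004, 0.002]]
turn [-0.0006  0.0016 -0.0036] world d [ 0.0867 -0.039  -0.0002] shift before turn [ 0.0004 -0.0032  0.095 ] after [ 0.0002 -0.0033  0.095 ]
```

View pics/l4.png

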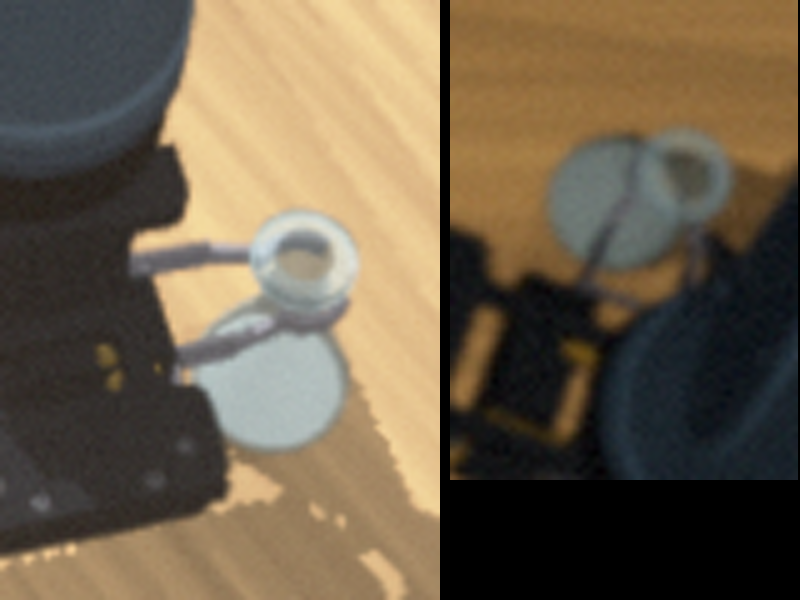

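The flask stands unmoved with the jaws closed under the rim: side half at (305,260), neck between the arms. Width 36.3 mm implies a gap of about 24.5 mm. Now the lift, gently.

```bash
python3 -m jog '[[0,0,0,-0.002,0,0,0.408],[0,0,0,-0.002,0,0,0.408],[0,0,0,-0.002,0,0,0.408],[0,0,0,-0.002,0,0,0.408],[0,0,0,-0.002,0,0,0.408],[0,0,0,-0.002,0,0,0.408],[0,0,0,-0.004,0,0,0.408],[0,0,0,-0.006,0,0,0.408],[0,0,0,-0.01,0,0,0.408],[0,0,0,-0.012,0,0,0.408],[0,0,0,-0.012,0,0,0.408],[0,0,0,-0.012,0,0,0.408],[0,0,0,-0.012,0,0,0.408],[0,0,0,-0.012,0,0,0.408],[0,0,0,-0.012,0,0,0.408],[0,0,0,-0.012,0,0,0.408],[0,0,0,-0.01,0,0,0.408],[0,0,0,-0.006,0,0,0.408],[0,0,0,-0.003,0,0,0.408],[0,0,0,0,0,0,0.408]]'
python3 - <<'E'
from h import *
plan([.4587+.0336,-.1909+.242,.215],-.388)
p,d=grab('side');t,e=grab('top')
H=np.zeros((600,800,3),np.uint8)
H[:600,:440]=cv2.resize(p[240:420,310:442,::-1],(440,600),interpolation=cv2.INTER_CUBIC);H[:480,450:798]=cv2.resize(t[195:315,416:503,::-1],(348,480),interpolation=cv2.INTER_CUBIC);cv2.imwrite('pics/l5.png',H)
E
```

```text
time_s: 14.1
tool_pos: [0.4583, -0.1915, 0.2266]
orientation: [0.307, 1.544, -0.302]
ft_force: [-0.1, 0.1, -1.4]
gripper_width: 0.408
t 14.1 pos [ 0.4583 -0.1915  0.2266] ft [-0.1   0.14 -1.39] gw 0.4075 q [ 0.14  0.31  0.2   1.97 -0.08  0.87  1.57]
toolaxes [[0.006, 0.379, 0.925], [0.002, 0.925, -0.379], [-1.0, 0.004, 0.004]]
turn [-0.0009  0.0043 -0.0041] world d [ 0.034   0.2426 -0.0116] shift before turn [ 0.0123  0.2373 -0.0606] after [ 0.0116  0.2374 -0.0603]
```

View pics/l5.png

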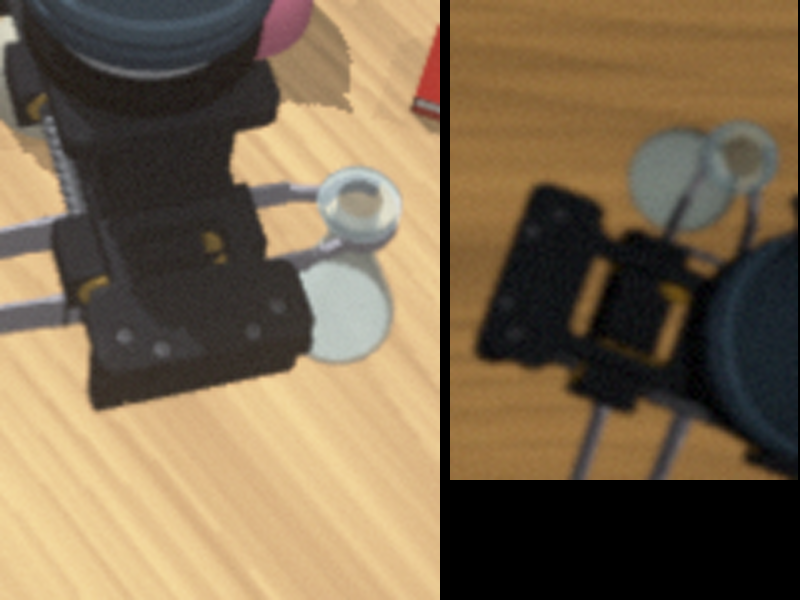

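The flask is hanging upright by its rim (side half: rim at (360,205), base at (345,310)). Next I carry it over to the burner.

```bash
python3 -m jog '[[0,0,0,0,0.003,-0.001,0.408],[0,0,0,0,0.006,-0.0015,0.408],[0,0,0,0,0.009,-0.0025,0.408],[0,0,0,0,0.011,-0.003,0.408],[0,0,0,0,0.012,-0.003,0.408],[0,0,0,0,0.012,-0.003,0.408],[0,0,0,0,0.012,-0.003,0.408],[0,0,0,0,0.012,-0.003,0.408],[0,0,0,0,0.012,-0.003,0.408],[0,0,0,0,0.012,-0.003,0.408],[0,0,0,0,0.012,-0.003,0.408],[0,0,0,0,0.012,-0.003,0.408],[0,0,0,0,0.012,-0.003,0.408],[0,0,0,0,0.012,-0.003,0.408],[0,0,0,0,0.012,-0.003,0.408],[0,0,0,0,0.012,-0.003,0.408],[0,0,0,0,0.011,-0.003,0.408],[0,0,0,0,0.009,-0.0025,0.408],[0,0,0,0,0.006,-0.0015,0.408],[0,0,0,0,0.003,-0.001,0.408]]'
python3 - <<'E'
from h import *
plan([.4587+.0336,-.1909+.242,.215],-.388)
E
```

```text
time_s: 16.2
tool_pos: [0.4842, 0.0418, 0.2244]
orientation: [0.3, 1.553, -0.29]
ft_force: [-0.8, 0.1, -0.4]
gripper_width: 0.41
t 16.2 pos [0.4842 0.0418 0.2244] ft [-0.81  0.09 -0.38] gw 0.4097 q [-0.24  0.29  0.08  1.99 -0.04  0.86  1.06]
toolaxes [[-0.001, 0.367, 0.93], [0.007, 0.93, -0.367], [-1.0, 0.006, -0.003]]
turn [ 0.0119 -0.0035 -0.0058] world d [ 0.0081  0.0093 -0.0094] shift before turn [0.0095 0.0115 0.0041] after [0.0094 0.0116 0.004 ]
```

```bash
python3 -m jog '[[0.006,0,-0.003,0.003,0.004,0.001,0.408],[0.006,0,-0.003,0.006,0.005,0.002,0.408],[0,0,0,0.006,0.002,0.001,0.408],[0,0,0,0.003,0,0,0.408],[0,0,0,0,0,0,0.408],[0,0,0,0,0,0,0.408],[0,0,0,0,0,0,0.408]]'
python3 - <<'E'
from h import *
plan([.4587+.0336,-.1909+.242,.2],-.388)
p,d=grab('side');t,e=grab('top')
H=np.zeros((600,800,3),np.uint8)
H[:600,:440]=cv2.resize(p[145:295,260:370,::-1],(440,600),interpolation=cv2.INTER_CUBIC);H[:480,450:798]=cv2.resize(t[170:290,290:377,::-1],(348,480),interpolation=cv2.INTER_CUBIC);cv2.imwrite('pics/l6.png',H)
E
```

```text
time_s: 16.9
tool_pos: [0.4925, 0.0498, 0.2041]
orientation: [0.306, 1.554, -0.309]
ft_force: [-0.0, 0.2, -1.5]
gripper_width: 0.412
t 16.9 pos [0.4925 0.0498 0.2041] ft [-0.05  0.2  -1.54] gw 0.4121 q [-0.26  0.34  0.08  1.98 -0.04  0.83  1.02]
toolaxes [[-0.005, 0.382, 0.924], [-0.001, 0.924, -0.382], [-1.0, -0.002, -0.004]]
turn [-0.0037 -0.0043  0.0023] world d [-0.0002  0.0013 -0.0041] shift before turn [ 0.0041  0.0012 -0.0007] after [ 0.0041  0.0012 -0.0007]
```

View pics/l6.png

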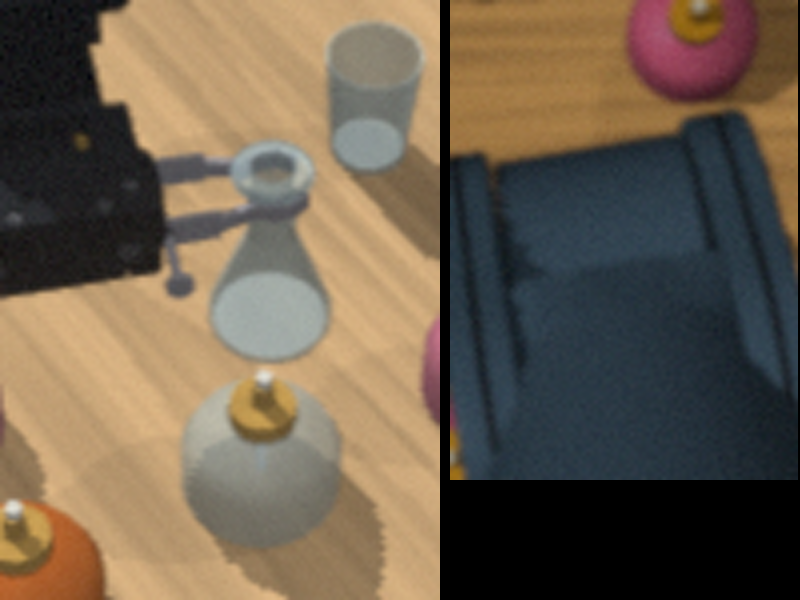

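The side view shows the flask upright, with its rim at crop (272,172) and base at (270,316), straight above the wick at (264,378). In the top view the arm hides the flask, so I'll solve from the side view alone and zoom in on the pin.

```bash
python3 - <<'E'
from h import *
rim=(260+272/4,145+172/4); base=(260+270/4,145+316/4)
for zb in(.105,.11,.115,.12,.125,.13): print(zb,onplane('side',*rim,zb+.0885)[:2].round(4),onplane('side',*base,zb+.004)[:2].round(4))
s=env.sense();Rm=R.from_rotvec(s['orientation']).as_matrix()
print('predicted flask xy',s['tool_pos']+Rm@np.array([.004,-.0033,.095]))
for zb in(.115,.12): print(proj('side',[.579,.012,zb+.0885]),proj('side',[.579,.012,zb+.004]))
print(rim,base,'wick',onplane('side',260+264/4,145+378/4,.08))
p,d=np.load('/tmp/side.npz')['p'],np.load('/tmp/side.npz')['d']
print(cloud('side',d)[224,328], cloud('side',d)[[181,194],[328,328]])
cv2.imwrite('pics/l7.png',cv2.resize(p[180:225,285:345,::-1],None,fx=13,fy=13,interpolation=cv2.INTER_CUBIC))
E
```

```text
0.105 [0.586  0.0196] [0.5855 0.0166]
0.11 [0.5831 0.0158] [0.583  0.0133]
0.115 [0.5802 0.0121] [0.5804 0.01  ]
0.12 [0.5773 0.0083] [0.5779 0.0067]
0.125 [0.5744 0.0045] [0.5754 0.0034]
0.13 [0.5716 0.0008] [5.728e-01 1.000e-04]
predicted flask xy [0.57907205 0.0105274  0.19989263]
[327.38508683 188.34500299] [326.09587781 223.62855458]
[327.46711745 186.09131211] [326.16735797 221.67887269]
(328.0, 188.0) (327.5, 224.0) wick [0.57809385 0.00944915 0.08      ]
[ 0.56922462 -0.00584296  0.14236619] [[5.86209141e-01 2.05639845e-02 2.08140276e-01]
 [5.71793561e-01 5.09696394e-04 2.05394566e-01]]
```

View pics/l7.png

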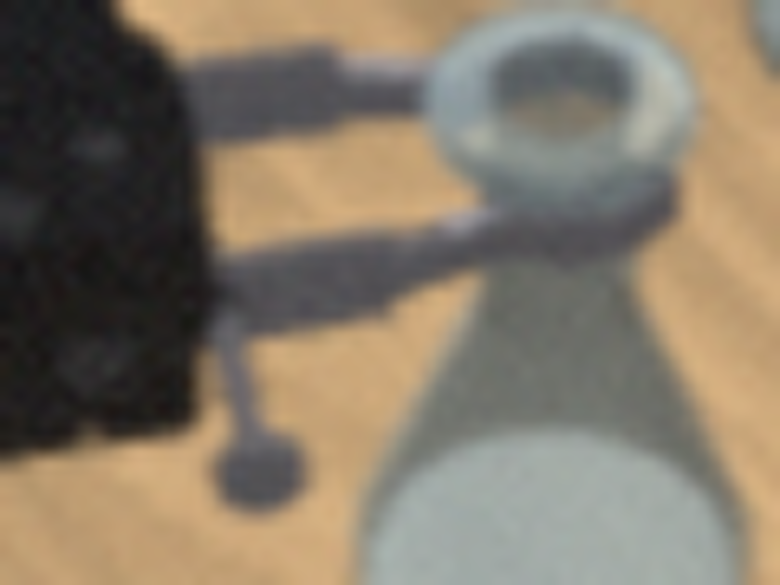

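The zoom shows the rim resting on both jaws, and the pin and its button standing well outside arm B at (260,470); the ring itself is too small to make out. Rim depth puts the flask at (0.579, 0.0105), underside about 0.117 m. I'll lower it 5 mm, let it settle and recheck.

```bash
python3 -m jog '[[0,0,0,0.002,0,0,0.409],[0,0,0,0.002,0,0,0.409],[0,0,0,0.001,0,0,0.409],[0,0,0,0,0,0,0.409],[0,0,0,0,0,0,0.409],[0,0,0,0,0,0,0.409],[0,0,0,0,0,0,0.409],[0,0,0,0,0,0,0.409],[0,0,0,0,0,0,0.409],[0,0,0,0,0,0,0.409]]'
python3 - <<'E'
from h import *
g=[];X=[]
for i in range(6):
    p,d=grab('side'); s=env.sense(); g.append(s['gripper_width'])
    C=cloud('side',d)
    m=(np.abs(C[...,0]-.579)<.022)&(np.abs(C[...,1]-.011)<.022)&(C[...,2]>.19); X.append(np.r_[C[m].mean(0),np.percentile(C[m][:,2],95),m.sum()])
print(np.array(g).round(4),np.mean(g)*88); print(np.array(X).round(4))
plan([.4925,.0498,.199],-.388)
t=np.load('/tmp/side.npz')['p'];cv2.imwrite('pics/l8.png',cv2.resize(t[145:295,260:370,::-1],None,fx=4,fy=4))
E
```

```text
time_s: 18.0
tool_pos: [0.4928, 0.0498, 0.1993]
orientation: [0.307, 1.552, -0.308]
ft_force: [0.6, 0.0, -0.6]
gripper_width: 0.409
[0.413  0.4092 0.4127 0.4088 0.4108 0.4098] 36.14161933395729
[[5.760e-01 1.030e-02 2.000e-01 2.049e-01 3.600e+02]
 [5.763e-01 1.050e-02 2.000e-01 2.050e-01 3.560e+02]
 [5.761e-01 1.050e-02 1.999e-01 2.048e-01 3.640e+02]
 [5.761e-01 1.050e-02 1.999e-01 2.046e-01 3.590e+02]
 [5.761e-01 1.040e-02 1.999e-01 2.047e-01 3.600e+02]
 [5.759e-01 1.040e-02 1.999e-01 2.047e-01 3.630e+02]]
t 18.3 pos [0.4927 0.0498 0.1993] ft [ 0.1  -0.78 -0.38] gw 0.4098 q [-0.26  0.34  0.08  1.99 -0.04  0.81  1.02]
toolaxes [[-0.004, 0.382, 0.924], [-0.0, 0.924, -0.382], [-1.0, -0.002, -0.003]]
turn [-0.0037 -0.0033  0.0015] world d [-0.0002  0.     -0.0003] shift before turn [ 0.0003 -0.0001 -0.0002] after [ 0.0003 -0.0001 -0.0002]
```

View pics/l8.png

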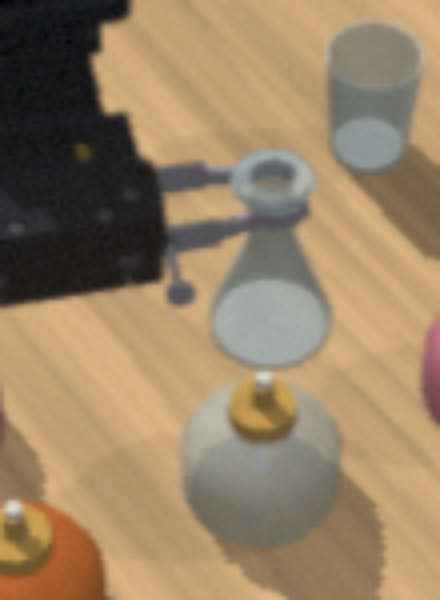

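The flask hangs still and upright by its rim at crop (272,180). Its base is at (270,322), centred over the wick at (264,378) with daylight between them. Handing in.

```bash
python3 -c "
from bench import env
print(env.job_done())"
```

```text
the job is handed in; nothing more can be done
None
```

I picked up the tongs and closed the jaws round the flask's neck below its rim while it still stood. I then lifted it and am holding it upright over the clear burner's wick; the job was handed in at about 18.3 s and reported no verdict.

**Last checks:**
- **Jaw gap:** the finger width was a steady 36.1 mm (readings 0.409–0.413), which works out to a gap of about 24 mm.
- **Position:** the flask's centre is within about 3 mm of the wick by both the depth readings and the arm's pose. Its underside is at roughly 0.113–0.117 m, about 33–37 mm above the wick.
- **Stillness:** six depth readings in a row agreed to within about 0.4 mm, and the flask looks upright in the side view.
- **Other objects:** nothing I saw suggested the burner or beaker had moved. I did not measure any of them again, and the cap and matchbox were outside the last picture.

**Not confirmed:** the ring on the pin was too small to see in the camera, so the gap relies on the finger width. The pin and its button are visibly well outside arm B. The arm hid the flask from the top camera at the end, so the final position comes from the side view only.

**Slight disagreement:** early on, the two views put the tongs about 7 mm apart sideways, so I used the middle value. The jaws' position was measured again beside the flask before closing. While going down to the tongs, the fingertips also touched the table lightly (about 13 N).

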